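# Complete the roll-on gift carton and slide its tray shut

## Robot

A 7-joint arm with a two-finger parallel gripper is mounted at the origin on the work surface. World frame = base frame: x ahead of the robot, y to its left, z up, the work surface at z = 0. Lengths are in m, angles in rad, forces in N, time in s.
With the tool pointing down it reaches from about 0.4 to 0.85 m from the base axis. Payload 10.4 kg.
Tool frame: the origin (TCP) lies where the fingers leave the gripper's body, on its centre line; the fingertips stand 73 mm ahead of it and the grasp point (between the pads) lies 54 mm ahead of it; z points along the fingers, y is the line along which they close (so a half turn about z gives the same grasp; the last joint's range is limited). The gripper opens to 85 mm and grips with 20 to 120 N. Pads are 22 mm wide; open, the fingers measure 114 mm over their backs; the gripper's body (76 mm by 85 mm) begins 54 mm behind the grasp point. The pads swing forward as they close: fully open they stand 13 mm farther back than shut.
Start: joints at [-1.276, 0.332, -0.065, 1.46, 0.022, 1.35, -0.088], TCP at [0.195, 0.594, 0.304] pointing down, gripper open.
Joint ranges: [-2.6, 2.6], [-0.5, 2.12], [-1.47, 1.34], [0.16, 2.42], [-1.27, 4.41], [0.06, 2.06], [-2.6, 2.6]. Speed limits (rad/s): [2.22, 2.22, 2.79, 2.79, 3.14, 3.14, 3.14].

## Interface

Orientations are given as a unit quaternion [x, y, z, w].
In Python, from workcell import manip, camera gives the robot as it stands. The module is installed in compiled form; this text tells all that it offers.
- The arm moves only by the shell command python3 -m creep 'ROWS' [OPENING] [FORCE]. ROWS is JSON, a list of rows, each a list of 2 entries, a list of its own where there are three numbers: the shift along the tool's x, y, z in mm, then the turn about the tool's z in rad. In form: [[[tx, ty, tz], twist], ...]. A call has 1 to 5 rows; each row is the pose to reach, as a shift and turn from the pose commanded when the call began, along the tool's axes at that moment; what a row does not reach only later rows make up. A row lasts 1/12 s, in which the tool goes at most 41.7 mm and 7.16 degrees, less where a joint would pass 70% of its speed; a pose out of reach is approached as far as the arm can. A call with a gripper value outside its range is refused whole. OPENING is the opening, from 0 (shut) to 1 (fully open), set as the call begins (- or left out, the last holds). The fingers move at their own pace and stop on an object; FORCE is the grip in N (left out, the last holds). Time passes only in rows, so rows that repeat a pose let the fingers close. It gives the time, the measured TCP pose, the force, the opening and the grip force at its end, in the units of the state.
- manip.get_obs(): the state, without advancing time (a new reading comes with each control period).
- camera(name): name is "scene" or "top" or "wrist"; returns a dict with "pixels" (420x560x3 uint8, red, green, blue), "z_map" (420x560 float32, m along the optical axis (not along the pixel's ray), 0 where there is no reading), "fx", "fy", "cx", "cy" (pixels), "extrinsics" (4x4, takes a point from world to camera coordinates). Camera axes: x right, y down, z forward; pixel columns grow to the right and rows downward; lengths in m; the calibration is good to about 2 mm. A picture is of the moment at which its call begins.
- manip.hand_in(): hands the job in; it is judged then, once.
The state is a dict: "clock": time; "joint_pos": joint angles; "joint_velocities": joint speeds; "tau": joint torques, N m; "position": TCP position; "ee_rot": TCP orientation; "ft_force": force on the tool from outside, world axes, zero at the start; "torque": the same for the moment, N m; "grip_width": opening from 0.0 (shut) to 1.0 (fully open); "grasp_force": force on a finger pad.
Only numpy, scipy, OpenCV 4.12 (cv2) and the standard library are available. Lean on these libraries where they do the work, as an engineer would, in place of code of your own. Each camera call takes 0.05 s, during which the arm holds its last target. There are 200 camera calls.

## Task

The gift carton's tray stands out with one green-capped roll-on bottle in it and one empty cell beside it. Stand the loose green-capped bottle from the bench upright in the empty cell, then push the tray fully home into the carton so that the pair is closed up inside.

Things in the scene. Friction and masses are not known exactly. Their poses are not given: they have to be found in the camera images.
- green_center (a point): Centre of the loose roll-on bottle with the green cap: an upright cylinder 34 mm across, 64 mm tall, white below, the upper 29 mm green cap, about 70 g. It stands on the bench among alike loose bottles with blue, orange and yellow caps, 50 mm or more clear of each. The point is 32 mm above its underside; z points up.
- empty_cell (a point): Middle of the empty cell's floor; moves with the tray. x points level into the carton (the way the tray shuts), y across to the fixed green-capped bottle, 84 mm away, z up. The cell is 80 mm wide (y), reaching 59 mm to the front panel (-x) and 79 mm the other way. Floor 17 mm above the bench; its walls rise 21 mm above the floor, the front panel 83 mm.
- tray_front (a point): Mid-width on the outer face of the tray's upright front panel (cardboard, green stripe, 184 mm wide, 13 to 100 mm above the bench), 43 mm above the bench; moves with the tray. x points square into the carton, z up. 50 mm or more is free in front (-x). The carton, fixed to the bench, is cardboard with a green band, 150 mm deep, 184 mm wide, top 101 mm above the bench.
- tray (a joint): How far the tray is out of the carton, in m: 0 fully shut, 0.125 fully out. It slides level along the x axis of the two tray points, with about 1.5 N of friction, stays where it is left, and stops dead at 0.
Mind the look-alikes: they are no part of the job. What is shaped like the part that bears green_center but pink or purple is not meant.

How it is judged:
On the way:
1. the loose green-capped bottle stands upright in the empty cell while the tray is still out (more than 50 mm) (x of green_center in the frame of empty_cell between -0.055 and 0.075 m and y of green_center in the frame of empty_cell between -0.04 and 0.04 m and z of green_center in the frame of empty_cell between 0.024 and 0.04 m and angle between green_center's own z axis and vertical below 0.18 rad and value of joint tray above 0.05 m), for 0.2 s.
At the end, for the whole second after the job is handed in: The loose green-capped bottle stands on the floor of the formerly empty cell, upright within 10 degrees, and the tray is shut to within 10 mm (x of green_center in the frame of empty_cell between -0.055 and 0.075 m and y of green_center in the frame of empty_cell between -0.04 and 0.04 m and z of green_center in the frame of empty_cell between 0.024 and 0.04 m and angle between green_center's own z axis and vertical below 0.18 rad and value of joint tray below 0.01 m); the robot touches nothing.
It also fails if it takes over 54 s, if anything falls off the work surface, if the arm or the gripper's body presses on something with over 40 N, if the wrist force passes 120 N, or if a joint passes its speed limit or range.

## Working session

There is one attempt and no reset: what is moved stays moved. The work goes in short steps, Python scripts to look and compute and a shell command to move; the robot and the scene stay as the last step left them, time stands still between calls to the robot, and variables do not carry over. Pictures are saved under pics/ and viewed, at most 11 in all, crops included, and the job is handed in when it is done.

```bash
mkdir -p pics
cat > h.py <<'E'
import numpy as np, cv2
from workcell import manip, camera
from scipy.spatial.transform import Rotation as R
def ray(c,u,v):
    E=c["extrinsics"]; Rm=E[:3,:3]; o=-Rm.T@E[:3,3]
    return o, Rm.T@np.array([(u-c["cx"])/c["fx"],(v-c["cy"])/c["fy"],1.])
def onz(c,u,v,z):
    o,d=ray(c,u,v); return o+d*(z-o[2])/d[2]
def dep(c,u,v):
    o,d=ray(c,u,v); return o+d*c["z_map"][int(round(v)),int(round(u))]
def tool(p):
    s=manip.get_obs(); return R.from_quat(s["ee_rot"]).inv().apply(np.array(p)-s["position"])*1000
E
python3 - <<'E'
from h import *
ims=[]
for n in("scene","top"):
    c=camera(n); ims.append(c["pixels"]); print(n,c["fx"],np.round(c["extrinsics"],3).tolist())
    cv2.imwrite(f"pics/{n}0.png",c["pixels"][:,:,::-1])
    hsv=cv2.cvtColor(c["pixels"],cv2.COLOR_RGB2HSV)
    m=cv2.inRange(hsv,(40,80,40),(88,255,255))
    k,l,s,ce=cv2.connectedComponentsWithStats(m)
    for i in range(1,k):
        if s[i,4]>25: print(s[i],ce[i].round(1),np.median(c["pixels"][l==i],axis=0),dep(c,*ce[i]).round(3))
s=manip.get_obs();print(s["position"],R.from_quat(s["ee_rot"]).as_matrix().round(3).tolist(),s["clock"],s["grip_width"])
E
```

```text
scene 477.27089215643394 [[-0.557, 0.83, 0.02, 0.307], [0.554, 0.39, -0.736, -0.262], [-0.618, -0.399, -0.677, 1.404], [0.0, 0.0, 0.0, 1.0]]
[   0   35   94  123 4304] [ 38.3 101.3] [48. 77. 61.] [ 0.33  -1.267 -0.209]
[165 172  15  17 199] [172.  179.5] [ 66. 119.  75.] [ 0.612 -0.255  0.063]
[321 218  17  20 284] [328.9 227.5] [ 64. 128.  79.] [0.558 0.122 0.081]
[ 356  220   54  100 1703] [380.7 268.9] [ 68. 157.  84.] [0.617 0.259 0.102]
top 504.7271294627031 [[0.039, -0.999, 0.002, -0.006], [-0.975, -0.039, -0.217, 0.573], [0.217, 0.007, -0.976, 0.829], [0.0, 0.0, 0.0, 1.0]]
[ 133  140   30  113 2012] [142.9 196.8] [ 36. 135.  67.] [0.565 0.25  0.103]
[430 186  21  20 318] [439.9 195.3] [ 32. 131.  63.] [ 0.597 -0.263  0.064]
[213 204  21  21 335] [223.5 214.2] [ 35. 134.  66.] [0.545 0.115 0.08 ]
[0.19521914 0.59348333 0.30319657] [[-0.95, 0.312, -0.0], [0.312, 0.95, -0.001], [-0.0, -0.001, -1.0]] 0.1 0.9955294583647156
```

View pics/scene0.png

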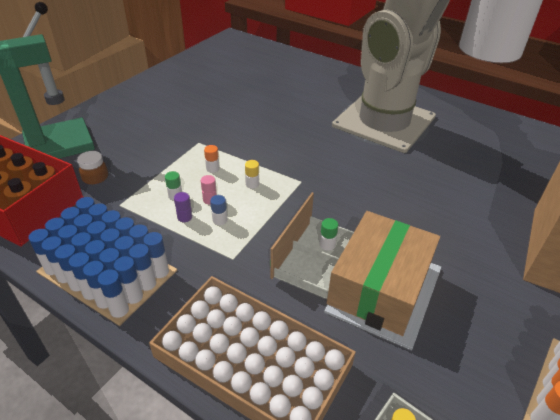

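View pics/top0.png

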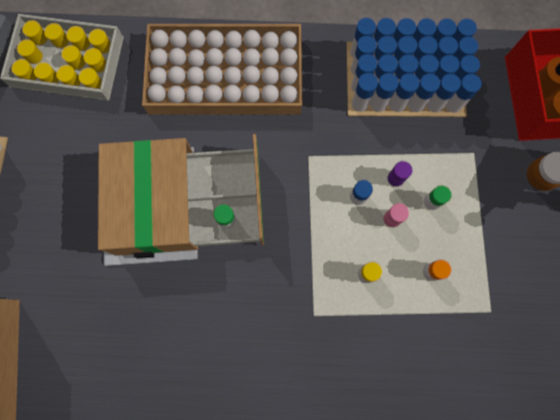

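Scene view: the loose bottles are on the white mat, and the tray opens to the left of the carton. There are two green caps: A at top (440,195) / scene (172,180), loose on the mat, and B at top (223,214) / scene (329,227), inside the tray. A is the one meant because it is loose; B is the fixed one. Purple (400,173) and pink (398,214) are decoys. Next I'll triangulate and confirm in a crop.

```bash
cat > m1.py <<'E'
from h import *
S,T=camera("scene"),camera("top")
def tri(a,b):
    o1,d1=ray(S,*a);o2,d2=ray(T,*b)
    t=np.linalg.lstsq(np.c_[d1,-d2],o2-o1,rcond=None)[0]
    p,q=o1+d1*t[0],o2+d2*t[1]; return ((p+q)/2).round(4),np.linalg.norm(p-q).round(4)
print("loose",tri((172,179.5),(439.9,195.3)));print("fixed",tri((328.9,227.5),(223.5,214.2)))
hsv=cv2.cvtColor(T["pixels"],cv2.COLOR_RGB2HSV)
# points by depth: panel top edge and carton top
v,u=np.mgrid[130:255,90:275]
E=T["extrinsics"];z=T["z_map"][130:255,90:275]
Pc=np.stack([(u-T["cx"])/T["fx"]*z,(v-T["cy"])/T["fy"]*z,z],-1)
P=(Pc-E[:3,3])@E[:3,:3]
br=cv2.inRange(hsv,(5,80,60),(25,255,255))[130:255,90:275]>0
pan=br&(u>245)&(P[...,2]>.085)
car=(u<200)&(P[...,2]>.09)
for n,m in(("panel",pan),("carton",car)):
    q=P[m]; r=cv2.minAreaRect(q[:,:2].astype(np.float32)*1000)
    print(n,m.sum(),np.round(r[0],1),np.round(r[1],1),r[2],cv2.boxPoints(r).round(0).tolist(),np.percentile(q[:,2],[5,50,95]).round(3))
a=cv2.resize(T["pixels"][120:310,310:500],(500,500),interpolation=2)
cv2.imwrite("pics/crop1.png",a[:,:,::-1])
E
python3 m1.py
```

```text
loose (array([ 0.6009, -0.2679,  0.0492]), np.float64(0.0003))
fixed (array([0.5471, 0.1168, 0.0682]), np.float64(0.0003))
panel 321 [594.9  59.1] [182.7   5. ] 6.397608757019043 [[504.0, 51.0], [504.0, 46.0], [686.0, 67.0], [685.0, 72.0]] [0.093 0.1   0.103]
carton 9502 [497.6 206.2] [405.2 212.8] 31.282625198364258 [[269.0, 192.0], [380.0, 10.0], [726.0, 220.0], [615.0, 402.0]] [0.099 0.101 0.104]
```

View pics/crop1.png

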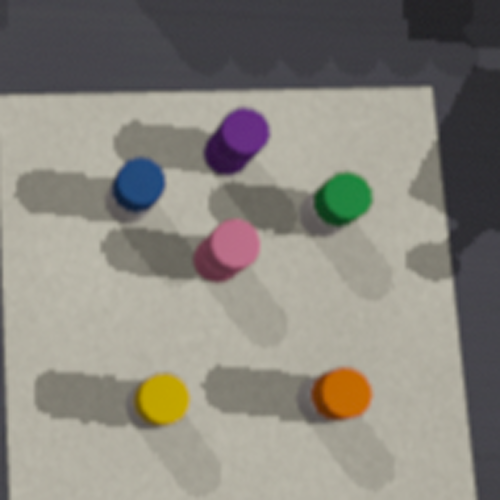

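The crop shows the loose green cap at crop (344,198), on a white body and well clear of purple (244,132) and pink (234,246). The triangulated fixed bottle, the panel and the given sizes agree, with the cell centre about (0.630, 0.126) and tray yaw about 6.5°. I'll move now, turning the tool so that its x axis lies along tray x.

```bash
python3 -m creep '[[[-35,-17,0],0.12],[[-70,-34,0],0.24],[[-105,-51,0],0.36],[[-140,-68,0],0.48],[[-175,-85,0],0.6]]' 1
cat > t.py <<'E'
from h import *
import sys
s=manip.get_obs();M=R.from_quat(s["ee_rot"]).as_matrix()
yaw=np.degrees(np.arctan2(M[1,1],M[0,1]))
print("t",round(s["clock"],2),"p",s["position"].round(4),"yaw_y",yaw.round(2),"tilt",M[2].round(3),"f",np.round(s["ft_force"],1),"g",round(s["grip_width"],2),round(s["grasp_force"],1),"q",np.round(s["joint_pos"],2))
for a in sys.argv[1:]: print(a,tool([float(k) for k in a.split(",")]).round(1))
E
python3 t.py 0.5,0.25,0.3 0.6,-0.268,0.25
```

```text
clock: 0.62
position: [0.336, 0.4567, 0.3039]
ee_rot: [0.446, 0.895, 0.0, -0.0]
ft_force: [1.0, 0.7, 0.3]
grip_width: 1.0
grasp_force: 0.0
t 0.62 p [0.336  0.4567 0.3039] yaw_y 37.08 tilt [ 0.  0. -1.] f [1.  0.7 0.3] g 1.0 0.0 q [-1.11  0.2   0.1   1.63 -0.02  1.32 -0.35]
0.5,0.25,0.3 [-263.8    6.2    3.9]
0.6,-0.268,0.25 [-737.4 -226.3   53.8]
```

```bash
python3 -m creep '[[[-40,0,0],0.11],[[-80,0,0],0.22],[[-120,1,0],0.32],[[-160,2,0],0.43],[[-200,3,0],0.534]]' 
python3 t.py 0.6,-0.268,0.25
```

```text
clock: 1.03
position: [0.4597, 0.2995, 0.304]
ee_rot: [0.666, 0.746, 0.0, -0.0]
ft_force: [1.3, 0.3, -0.4]
grip_width: 1.003
grasp_force: 0.0
t 1.03 p [0.4597 0.2995 0.304 ] yaw_y 6.51 tilt [ 0.  0. -1.] f [ 1.3  0.3 -0.4] g 1.0 0.0 q [-0.92  0.16  0.29  1.68 -0.05  1.31 -0.51]
0.6,-0.268,0.25 [-579.7   75.1   53.8]
```

```bash
python3 -m creep '[[[-39,14,0],0],[[-78,28,0],0],[[-117,42,0],0],[[-156,56,0],0],[[-195,70,0],0]]' >/dev/null
python3 - <<'E'
from h import *
c=camera("wrist"); cv2.imwrite("pics/w1.png",c["pixels"][:,:,::-1]); print(np.round(c["extrinsics"],3).tolist())
np.save("w1.npy",c,allow_pickle=True)
E
python3 t.py 0.6,-0.268,0.25
```

```text
[[0.993, 0.12, 0.0, -0.562], [0.114, -0.944, 0.311, 0.004], [0.037, -0.308, -0.951, 0.395], [0.0, 0.0, 0.0, 1.0]]
t 1.5 p [0.5548 0.1047 0.3043] yaw_y 6.28 tilt [-0.004  0.002 -1.   ] f [-0.8 -8.2  0.7] g 1.0 0.0 q [-0.66  0.2   0.45  1.65 -0.09  1.31 -0.09]
0.6,-0.268,0.25 [-375.2    4.    55.7]
```

View pics/w1.png

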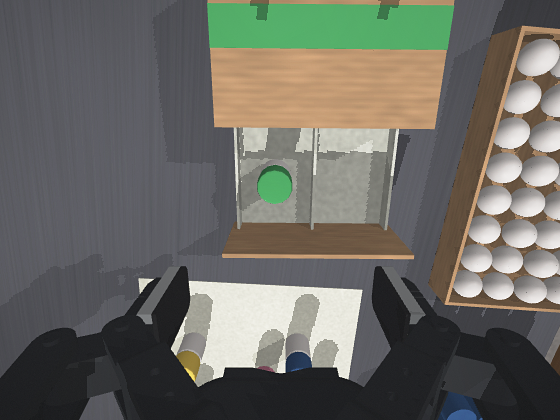

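The wrist view shows the cell between the divider (col ~314) and the right wall (col ~390). The panel top runs across rows 225–256, the carton edge is at row 128, and the fixed cap is at (275,184). Next I'll locate the cell from these and move on to the bottle.

```bash
python3 - <<'E'
from h import *
c=np.load("w1.npy",allow_pickle=True).item()
for n,u,v,z in(("div1",314,150,.038),("div2",312,225,.038),("rw1",396,150,.038),("rw2",387,225,.038),("lw2",240,225,.038),("panL",222,257,.1),("panR",413,257,.1),("panInL",233,225,.1),("panInR",404,229,.1),("carL",215,127,.101),("carR",435,128,.101),("cap",275,184,.081)):
    print(n,onz(c,u,v,z).round(4),dep(c,u,v).round(4))
E
python3 -m creep '[[[-38,0,0],0],[[-76,0,0],0],[[-114,0,0],0],[[-152,0,0],0],[[-190,0,0],0]]' >/dev/null
python3 -m creep '[[[-38,0,11],0],[[-75,0,22],0],[[-112,0,30],0],[[-125,0,30],0],[[-125,0,30],0]]' 0.8 >/dev/null
python3 t.py 0.6,-0.268,0.25
python3 - <<'E'
from h import *
c=camera("wrist"); cv2.imwrite("pics/w2.png",c["pixels"][:,:,::-1])
np.save("w2.npy",c,allow_pickle=True)
hsv=cv2.cvtColor(c["pixels"],cv2.COLOR_RGB2HSV)
m=cv2.inRange(hsv,(40,80,40),(88,255,255))
k,l,s,ce=cv2.connectedComponentsWithStats(m)
for i in range(1,k):
    if s[i,4]>50:
        cc,r=cv2.minEnclosingCircle(np.argwhere(l==i)[:,::-1].astype(np.float32)); print(s[i],ce[i].round(1),cc,r,onz(c,*ce[i],.064).round(4),dep(c,*ce[i]).round(4))
E
```

```text
div1 [0.5834 0.1498 0.038 ] [0.5831 0.15   0.0403]
div2 [0.594  0.0658 0.038 ] [0.594  0.0658 0.0379]
rw1 [0.669  0.1601 0.038 ] [0.6685 0.1602 0.0394]
rw2 [0.6785 0.076  0.038 ] [0.6777 0.0766 0.04  ]
lw2 [0.5129 0.056  0.038 ] [0.5125 0.0542 0.0333]
panL [0.5039 0.0464 0.1   ] [0.5039 0.0466 0.1005]
panR [0.6855 0.0682 0.1   ] [0.6845 0.0691 0.1019]
panInL [0.5119 0.0804 0.1   ] [0.5039 0.0512 0.0285]
panInR [0.67   0.0954 0.1   ] [0.7156 0.0607 0.0019]
carL [0.4906 0.1668 0.101 ] [0.4719 0.1575 0.0023]
carR [0.6736 0.188  0.101 ] [ 7.220e-01  1.863e-01 -2.000e-04]
cap [0.5463 0.1191 0.081 ] [0.5463 0.1196 0.0829]
t 2.33 p [ 0.5878 -0.2014  0.2732] yaw_y 6.46 tilt [-0.002 -0.002 -1.   ] f [ 1.  -0.1  0.5] g 0.8 0.0 q [-0.22  0.38  0.61  1.54 -0.22  1.29  0.54]
0.6,-0.268,0.25 [-67.6   4.7  23.3]
[ 269  234   34   41 1127] [285.5 254.3] (285.0, 254.14999389648438) 20.249116897583008 [ 0.5993 -0.2621  0.064 ] [ 0.5991 -0.2608  0.0667]
```

View pics/w2.png

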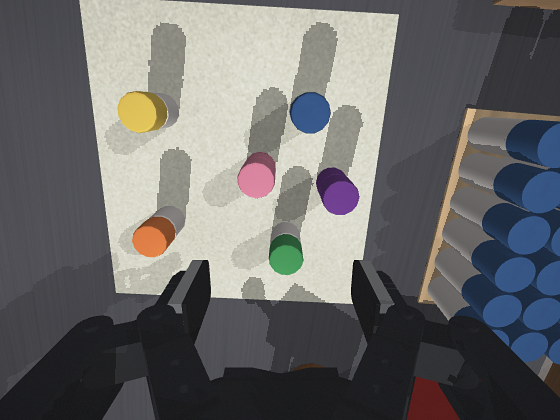

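The wrist view shows the green cap at (285,255) and its neighbours well clear: purple (340,195), pink (257,175), orange (154,237). The cap-top depth is 0.066 against 0.064 expected. The bottle is at about (0.5995, -0.2655). I'll approach it.

```bash
python3 -m creep '[[[-25,2,25],0],[[-50,4,50],0],[[-65,5,80],0],[[-65,5,108],0],[[-65,5,108],0]]' 0.8 >/dev/null
python3 t.py 0.5995,-0.2655,0.1
python3 - <<'E'
from h import *
c=camera("wrist"); cv2.imwrite("pics/w3.png",c["pixels"][:,:,::-1])
hsv=cv2.cvtColor(c["pixels"],cv2.COLOR_RGB2HSV)
m=cv2.inRange(hsv,(40,80,40),(88,255,255))
k,l,s,ce=cv2.connectedComponentsWithStats(m)
for i in range(1,k):
    if s[i,4]>50: print(s[i],ce[i].round(1),onz(c,*ce[i],.064).round(4),dep(c,*ce[i]).round(4), onz(c,s[i,0]+s[i,2]/2,s[i,1]+s[i,3]-s[i,2]/2,.064).round(4))
E
```

```text
t 2.8 p [ 0.5997 -0.2585  0.1602] yaw_y 6.86 tilt [ 0.004 -0.007 -1.   ] f [-0.9  1.8 -1.5] g 0.8 0.0 q [-0.08  0.56  0.58  1.56 -0.33  1.13  0.69]
0.5995,-0.2655,0.1 [-7.2 -0.6 60.2]
[ 252  221   57   67 2999] [280.4 254.1] [ 0.5995 -0.2625  0.064 ] [ 0.5995 -0.2623  0.0644] [ 0.6   -0.266  0.064]
```

View pics/w3.png

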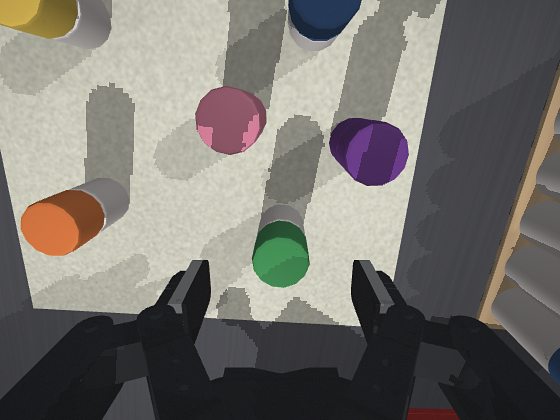

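The green cap at (280,258) is centred between the fingers, and both position estimates agree. I'll descend partway and check that the arm has settled.

```bash
python3 -m creep '[[[0,0,0],0],[[0,0,0],0],[[0,0,15],0],[[0,0,20],0],[[0,0,20],0]]' >/dev/null
python3 t.py 0.5997,-0.2658,0.1
```

```text
t 3.27 p [ 0.6018 -0.2598  0.1461] yaw_y 6.88 tilt [ 0.001  0.    -1.   ] f [-0.5  0.  -0.9] g 0.8 0.0 q [-0.08  0.58  0.57  1.57 -0.34  1.09  0.69]
0.5997,-0.2658,0.1 [-5.7 -2.8 46.1]
```

```bash
python3 -m creep '[[[-6,-3,5],0],[[-6,-3,20],0],[[-6,-3,35],0],[[-6,-3,46],0],[[-6,-3,46],0]]' >/dev/null
python3 t.py 0.5997,-0.2658,0.1
python3 -m creep '[[[0,0,0],0],[[0,0,0],0],[[0,0,0],0],[[0,0,0],0],[[0,0,0],0]]' 0.2 25 >/dev/null
python3 t.py
python3 -m creep '[[[0,0,0],0],[[0,0,0],0],[[0,0,0],0],[[0,0,0],0],[[0,0,0],0]]' >/dev/null
python3 t.py
```

```text
t 3.68 p [ 0.5981 -0.2664  0.0971] yaw_y 6.83 tilt [ 0.002 -0.004 -1.   ] f [ 0.1 -0.5 -0.3] g 0.8 0.0 q [-0.05  0.63  0.54  1.6  -0.37  1.02  0.73]
0.5997,-0.2658,0.1 [ 0.4  1.6 -2.9]
t 4.1 p [ 0.5998 -0.2673  0.1007] yaw_y 6.82 tilt [-0.001  0.001 -1.   ] f [-0.7 -0.7  2.3] g 0.4 25.0 q [-0.05  0.63  0.55  1.6  -0.37  1.02  0.73]
t 4.52 p [ 0.5998 -0.2673  0.1007] yaw_y 6.82 tilt [-0.     0.001 -1.   ] f [0.1 0.2 5.7] g 0.39 25.3 q [-0.05  0.63  0.55  1.6  -0.37  1.02  0.73]
```

The grip reads 0.39 (about 34 mm), which matches the bottle. I'll lift it and carry it to the cell.

```bash
python3 -m creep '[[[0,0,-20],0],[[0,0,-50],0],[[0,0,-85],0],[[0,0,-120],0],[[0,0,-140],0]]' >/dev/null
python3 t.py 0.6305,0.122,0.24
python3 -m creep '[[[25,0,-5],0],[[60,-1,-5],0],[[98,-2,-5],0],[[136,-3,-5],0],[[174,-4,-5],0]]' >/dev/null
python3 t.py 0.6305,0.122,0.24
```

```text
t 4.93 p [ 0.5998 -0.2676  0.2438] yaw_y 6.8 tilt [-0.001  0.003 -1.   ] f [0.2 0.1 0.3] g 0.4 25.1 q [-0.09  0.49  0.61  1.48 -0.29  1.26  0.67]
0.6305,0.122,0.24 [383.3  76.6   3.5]
t 5.35 p [ 0.5739 -0.0931  0.2447] yaw_y 6.8 tilt [ 0. -0. -1.] f [ 0.6  0.3 -0.7] g 0.39 25.1 q [-0.4   0.3   0.58  1.69 -0.18  1.21  0.34]
0.6305,0.122,0.24 [206.9  81.7   4.7]
```

```bash
python3 -m creep '[[[38,15,0],0],[[74,29,0],0],[[110,43,0],0],[[144,57,0],0],[[175,70,0],0]]' >/dev/null
python3 -m creep '[[[15,6,0],0],[[28,11,0],0],[[32,12,0],0],[[32,12,0],0],[[32,12,0],0]]' >/dev/null
python3 t.py 0.6305,0.122,0.12
python3 - <<'E'
from h import *
c=camera("wrist"); cv2.imwrite("pics/w4.png",c["pixels"][:,:,::-1]); np.save("w4.npy",c,allow_pickle=True)
E
```

```text
t 6.18 p [0.6315 0.1185 0.245 ] yaw_y 6.7 tilt [-0.001 -0.    -1.   ] f [ 0.5 -0.2  0. ] g 0.4 25.2 q [-0.62  0.43  0.49  1.51 -0.21  1.25  0.01]
0.6305,0.122,0.12 [  3.7  -0.6 124.9]
```

View pics/w4.png

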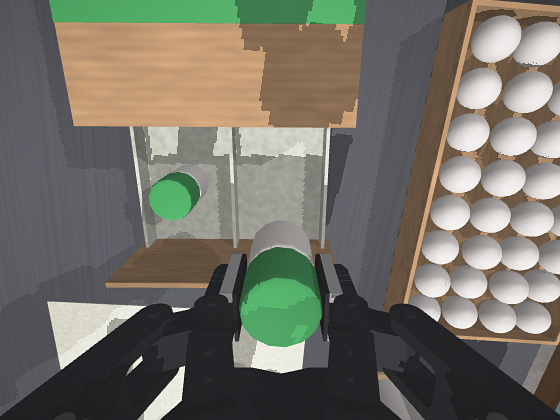

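The bottle is held at (280,290), laterally midway between the divider (235) and the right wall (323). I'll lower it.

```bash
python3 -m creep '[[[3,0,15],0],[[3,0,45],0],[[3,0,75],0],[[3,0,100],0],[[3,0,110],0]]' >/dev/null
python3 t.py 0.6305,0.122,0.118
python3 -m creep '[[[0,0,4],0],[[0,0,8],0],[[0,0,12],0],[[0,0,15],0],[[0,0,15],0]]' >/dev/null
python3 t.py 0.6305,0.122,0.118
```

```text
t 6.65 p [0.6295 0.1214 0.1315] yaw_y 6.69 tilt [-0.001 -0.005 -1.   ] f [ 0.3 -0.6 -1.9] g 0.39 25.2 q [-0.6   0.54  0.45  1.61 -0.26  1.05  0.04]
0.6305,0.122,0.118 [ 0.5  1.1 13.5]
t 7.07 p [0.6314 0.1235 0.1203] yaw_y 6.82 tilt [ 0.     0.001 -1.   ] f [ 0.1 -0.4 -1.2] g 0.39 25.2 q [-0.6   0.56  0.44  1.62 -0.27  1.03  0.05]
0.6305,0.122,0.118 [-1.3 -1.1  2.3]
```

```bash
python3 -m creep '[[[0,0,1],0],[[0,0,2],0],[[0,0,2],0],[[0,0,2],0],[[0,0,2],0]]' >/dev/null
python3 t.py
python3 -m creep '[[[0,0,0],0],[[0,0,0],0],[[0,0,0],0],[[0,0,0],0],[[0,0,0],0]]' 0.62 >/dev/null
python3 t.py
python3 -m creep '[[[0,0,-8],0],[[0,0,-20],0],[[0,0,-40],0],[[0,0,-70],0],[[0,0,-100],0]]' >/dev/null
python3 - <<'E'
from h import *
c=camera("wrist"); cv2.imwrite("pics/w5.png",c["pixels"][:,:,::-1])
T=camera("top")
for n,c in(("w",c),("t",T)):
    hsv=cv2.cvtColor(c["pixels"],cv2.COLOR_RGB2HSV)
    k,l,s,ce=cv2.connectedComponentsWithStats(cv2.inRange(hsv,(40,80,40),(88,255,255)))
    for i in range(1,k):
        if s[i,4]>50: print(n,s[i],onz(c,*ce[i],.081).round(4),dep(c,*ce[i]).round(4))
E
python3 t.py
```

```text
t 7.48 p [0.6313 0.1235 0.1181] yaw_y 6.82 tilt [ 0.  0. -1.] f [ 0.1  0.1 -1.6] g 0.4 25.2 q [-0.6   0.56  0.44  1.62 -0.27  1.02  0.05]
t 7.9 p [0.6312 0.1235 0.1179] yaw_y 6.81 tilt [ 0.  0. -1.] f [ 0.5 -0.5 -0.9] g 0.61 0.0 q [-0.6   0.56  0.44  1.62 -0.27  1.02  0.05]
w [  18    0  360   24 7906] [0.5706 0.2466 0.081 ] [0.5758 0.242  0.1025]
w [ 135  185   58   54 2273] [0.5494 0.1206 0.081 ] [0.5498 0.1211 0.0823]
w [ 258  190   48   54 2006] [0.631  0.1267 0.081 ] [0.6309 0.1272 0.0822]
t [223 157  10  21 164] [0.6291 0.1141 0.081 ] [0.6286 0.1139 0.0827]
t [223 204  11  21 187] [0.5445 0.1086 0.081 ] [0.5447 0.1087 0.08  ]
t 8.42 p [0.6336 0.1234 0.2248] yaw_y 6.79 tilt [ 0.002  0.009 -1.   ] f [-0.1 -0.9  0.2] g 0.62 0.0 q [-0.62  0.45  0.48  1.53 -0.22  1.2   0.01]
```

View pics/w5.png

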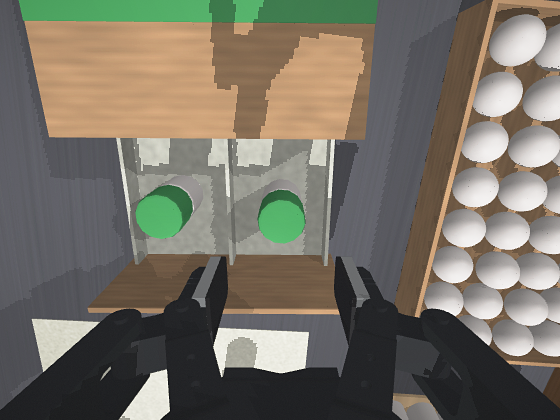

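The bottle stands upright in the cell at (281,217), with its cap top at 0.082 as expected. Next I'll go in front of the panel with the fingers shut.

```bash
python3 -m creep '[[[-30,-4,0],0],[[-60,-10,0],0],[[-90,-18,0],0],[[-108,-24,0],0],[[-108,-24,0],0]]' 0 >/dev/null
python3 t.py 0.600,0.012,0.118
```

```text
t 8.83 p [0.6196 0.0072 0.2191] yaw_y 6.41 tilt [-0.002  0.001 -1.   ] f [-0.3 -0.9 -0.2] g -0.0 0.0 q [-0.49  0.41  0.52  1.61 -0.21  1.18  0.19]
0.600,0.012,0.118 [  7.1 -19.  101.1]
```

```bash
python3 -m creep '[[[0,-10,25],0],[[0,-18,50],0],[[0,-19,80],0],[[0,-19,100],0],[[0,-19,100],0]]' 0 >/dev/null
python3 t.py 0.595,0.0565,0.118
python3 -m creep '[[[6,0,0],0],[[12,0,0],0],[[18,0,0],0],[[24,0,0],0],[[30,0,0],0]]' >/dev/null
python3 t.py 0.595,0.0565,0.118
python3 -m creep '[[[5,0,0],0],[[10,0,0],0],[[15,0,0],0],[[20,0,0],0],[[25,0,0],0]]' >/dev/null
python3 t.py 0.595,0.0565,0.118
```

```text
t 9.25 p [0.5991 0.0119 0.1143] yaw_y 6.86 tilt [ 0.    -0.006 -1.   ] f [-0.4 -0.6 -0.6] g -0.0 0.0 q [-0.48  0.49  0.48  1.74 -0.26  0.98  0.22]
0.595,0.0565,0.118 [44.8  1.2 -3.7]
t 9.67 p [0.5982 0.0421 0.119 ] yaw_y 6.86 tilt [ 0.001  0.002 -1.   ] f [-0.1 -0.2 -0. ] g 0.0 0.0 q [-0.53  0.48  0.48  1.75 -0.26  0.98  0.17]
0.595,0.0565,0.118 [14.7 -1.5  1. ]
t 10.08 p [0.5948 0.066  0.1179] yaw_y 6.8 tilt [-0.  0. -1.] f [ 0.5 -1.5  0.9] g 0.0 0.0 q [-0.56  0.47  0.47  1.75 -0.25  0.98  0.12]
0.595,0.0565,0.118 [-9.5 -0.9 -0.1]
```

Contact, with the slide friction of about 1.5 N. I'll push on gently.

```bash
python3 -m creep '[[[5,0,0],0],[[10,0,0],0],[[16,0,0],0],[[22,0,0],0],[[28,0,0],0]]' >/dev/null
python3 t.py
python3 -m creep '[[[6,0,0],0],[[12,0,0],0],[[18,0,0],0],[[24,0,0],0],[[30,0,0],0]]' >/dev/null
python3 t.py
python3 - <<'E'
from h import *
c=camera("scene"); a=cv2.resize(c["pixels"][180:350,240:460],(660,510)); cv2.imwrite("pics/s2.png",a[:,:,::-1])
E
```

```text
t 10.5 p [0.5914 0.0942 0.1179] yaw_y 6.82 tilt [ 0.  0. -1.] f [ 0.6 -1.8  0.3] g 0.0 0.0 q [-0.6   0.47  0.46  1.75 -0.25  0.98  0.07]
t 10.92 p [0.5878 0.124  0.1179] yaw_y 6.82 tilt [ 0. -0. -1.] f [ 0.7 -1.6  0.5] g 0.0 0.0 q [-0.65  0.48  0.45  1.74 -0.24  0.98  0.02]
```

View pics/s2.png

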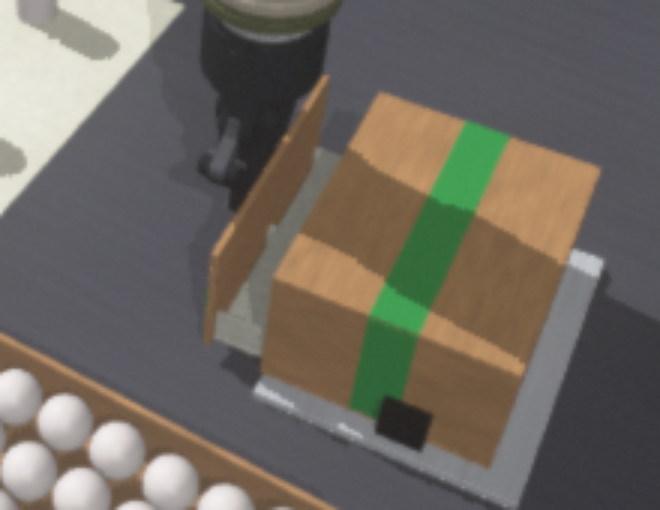

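The tray is about half shut and square to the carton, the bottles are already inside, and the force is steady. I'll keep pushing.

```bash
python3 -m creep '[[[5,0,0],0],[[10,0,0],0],[[15,0,0],0],[[20,0,0],0],[[25,0,0],0]]' >/dev/null
python3 t.py
python3 -m creep '[[[3,0,0],0],[[6,0,0],0],[[9,0,0],0],[[12,0,0],0],[[15,0,0],0]]' >/dev/null
python3 t.py
python3 - <<'E'
from h import *
c=camera("scene"); a=cv2.resize(c["pixels"][180:350,240:460],(660,510)); cv2.imwrite("pics/s3.png",a[:,:,::-1])
E
```

```text
t 11.38 p [0.5849 0.1486 0.1179] yaw_y 6.82 tilt [ 0. -0. -1.] f [ 0.7 -0.8  0. ] g 0.0 0.0 q [-0.68  0.48  0.45  1.73 -0.24  0.98 -0.02]
t 11.8 p [0.5836 0.1596 0.1179] yaw_y 6.64 tilt [-0.004 -0.    -1.   ] f [  0.9 -20.7   4.1] g -0.0 0.0 q [-0.7   0.48  0.45  1.73 -0.24  0.98 -0.05]
```

View pics/s3.png

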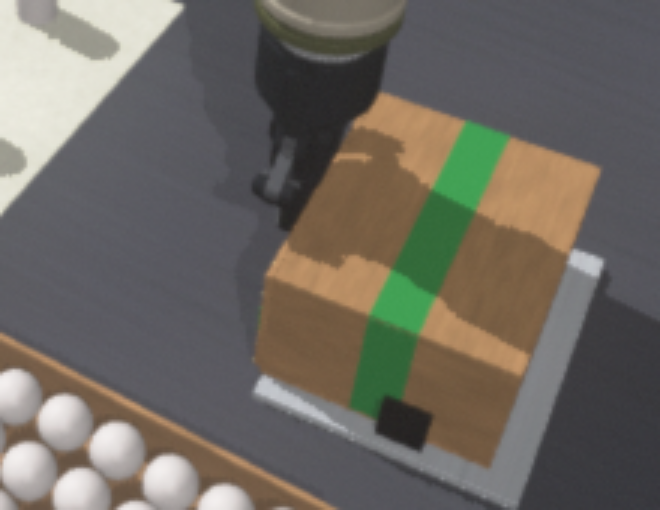

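The panel is flush with the carton and the 20 N rise is the end stop. I'll back off, check, and hand in.

```bash
python3 -m creep '[[[-10,0,0],0],[[-25,0,0],0],[[-45,0,0],0],[[-60,0,0],0],[[-60,0,0],0]]' >/dev/null
python3 -m creep '[[[0,0,-20],0],[[0,0,-50],0],[[0,0,-60],0],[[0,0,-60],0],[[0,0,-60],0]]' >/dev/null
python3 t.py
python3 - <<'E'
from h import *
T=camera("top");E=T["extrinsics"]
v,u=np.mgrid[130:265,90:275];z=T["z_map"][130:265,90:275]
P=(np.stack([(u-T["cx"])/T["fx"]*z,(v-T["cy"])/T["fy"]*z,z],-1)-E[:3,3])@E[:3,:3]
q=P[(P[...,2]>.094)&(P[...,2]<.106)]; c,s=np.cos(.1155),np.sin(.1155)
a=q[:,:2]@np.array([-s,c]); print("depth of closed carton along tray x",np.percentile(a,[.5,99.5]).round(4), "face if measured before:",(np.array([.595,.0565])@np.array([-s,c])).round(4))
E
```

```text
t 12.68 p [0.5904 0.1044 0.1782] yaw_y 6.88 tilt [ 0.001  0.001 -1.   ] f [-0.   0.1 -0. ] g -0.0 0.0 q [-0.64  0.4   0.48  1.7  -0.21  1.09  0.03]
depth of closed carton along tray x [0.1955 0.2596] face if measured before: -0.0124
```

```bash
python3 -m creep '[[[-30,0,-20],0],[[-65,0,-40],0],[[-100,0,-60],0],[[-120,0,-60],0],[[-120,0,-60],0]]' >/dev/null
python3 - <<'E'
from h import *
T=camera("top");E=T["extrinsics"]
v,u=np.mgrid[130:265,90:275];z=T["z_map"][130:265,90:275]
P=(np.stack([(u-T["cx"])/T["fx"]*z,(v-T["cy"])/T["fy"]*z,z],-1)-E[:3,3])@E[:3,:3]
q=P[(P[...,2]>.094)&(P[...,2]<.106)]; c,s=np.cos(.1155),np.sin(.1155)
a=q[:,:2]@np.array([-s,c]); print(np.percentile(a,[.5,99.5]).round(4))
cv2.imwrite("pics/t9.png",cv2.resize(T["pixels"][110:290,80:320],(640,480))[:,:,::-1])
E
```

```text
[0.1045 0.2588]
```

View pics/t9.png

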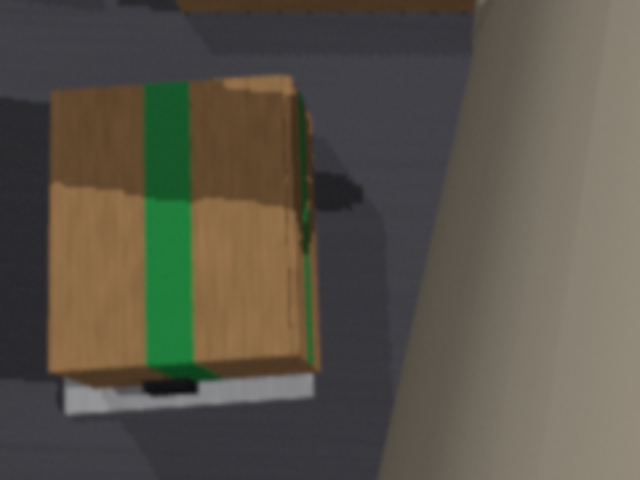

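The panel lies against the carton: overall depth is 154 mm, which is the 150 mm carton plus the panel. The arm is clear, so I'm handing in.

```bash
python3 -c "
from workcell import manip
print(manip.hand_in())"
```

```text
the job is handed in; nothing more can be done
None
```

I stood the loose green-capped bottle upright in the empty cell, pushed the tray home against its stop, moved the arm clear and handed the job in at about 13 s; no verdict was returned. The bottle could not be seen once it was inside the carton.

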